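# Sort the crockery into the open trays

## Robot

A 6-joint arm with a two-finger parallel gripper is mounted at the origin on the work surface. World frame = base frame: x ahead of the robot, y to its left, z up, the work surface at z = 0. Lengths are in mm, angles in rad, forces in N, time in s.
With the tool pointing down it reaches from about 325 to 775 mm from the base axis. Payload 5.5 kg.
Tool frame: the origin (TCP) lies on the mounting face of the last link; the fingertips stand 173 mm ahead of it and the grasp point (between the pads) lies 155 mm ahead of it; z points along the fingers, y is the line along which they close (so a half turn about z gives the same grasp; the last joint's range is limited). The gripper opens to 85 mm and grips with 20 to 120 N. Pads are 22 mm wide; open, the fingers measure 114 mm over their backs; the gripper's body (76 mm by 85 mm) begins 54 mm behind the grasp point. The pads swing forward as they close: fully open they stand 13 mm farther back than shut.
Start: joints at [-1.276, 0.091, 1.231, -0, 1.82, -0.057], TCP at [206.753, -563.268, 404.675] pointing down, gripper open.
Joint ranges: [-2.87, 2.87], [-0.86, 2.18], [0.17, 2.46], [-1.51, 4.65], [0.06, 2.69], [-2.65, 2.65]. Speed limits (rad/s): [2.57, 2.57, 3.01, 3.14, 3.14, 3.14].

## Interface

Orientations are given as a unit quaternion [w, x, y, z].
In Python, from rig import observe, get_image, sign_off, search_frame, trace gives the robot as it stands. The module is installed in compiled form; this text tells all that it offers.
- The arm moves only by the shell command python3 -m inch 'ROWS' [FORCE]. ROWS is JSON, a list of rows, each a list of 3 entries, a list of its own where there are three numbers: the shift along the world's x, y, z in mm, then the turn, a rotation vector about the world's x, y, z in rad, then the gripper's target within -1 to 1 (shut at 1, half-way at 0, fully open at -1). In form: [[[tx, ty, tz], [wx, wy, wz], jaw], ...]. A call has 1 to 12 rows; each row shifts and turns the commanded pose from where the row before left it; what a row does not reach is not made up. A row lasts 1/12 s, in which the tool goes at most 41.7 mm and 7.16 degrees, less where a joint would pass 70% of its speed; a pose out of reach is approached as far as the arm can. A call with a gripper value outside its range is refused whole. The fingers move at their own pace and stop on an object; FORCE is the grip in N (left out, the last holds). Time passes only in rows, so rows that do not move let the fingers close. It gives the time, the measured TCP pose, the force, the opening and the grip force at its end, in the units of the state.
- observe(): the state, without advancing time (a new reading comes with each control period).
- get_image(name): name is "side" or "top"; returns a dict with "color" (384x512x3 uint8, red, green, blue), "fovy" (degrees; the focal length in pixels is half the picture's height over the tangent of half this angle, whatever the lens; pixels are square), "cx", "cy" (the principal point, pixels), "origin" and "rotation" of the camera in the world. Camera axes: x right, y down, z forward; pixel columns grow to the right and rows downward; lengths in mm; the calibration is good to about 2 mm. A picture is of the moment at which its call begins. There is no depth.
- sign_off(): hands the job in; it is judged then, once.
Trained networks look in a picture, given as the dict that the camera call returned (one of the last four; its "shot" number tells which), for a name from the list of things; names that differ only in an ending like _2 or _b are one class to them, and where a whole thing is asked for, a point or a joint stands for the part that bears it (a point fixed in the world has none). Each returns a list of dicts, best first, with "conf" (0 to 1); they miss things now and then, are a little off and sometimes report something else, mostly with a low value. They report only what shows in the picture. A call takes as long as a camera call. They do not tell look-alikes from the thing itself.
- search_frame(picture, thing): "rect" ([left, top, right, bottom] as shares, 0 to 1, of the picture: columns of its width, rows of its height, round what is visible of it).
- trace(picture, thing): "region" (384x512 bool, what is visible of it) and "rect" ([left, top, right, bottom] as shares, 0 to 1, of the picture: columns of its width, rows of its height, round what is visible of it).
The state is a dict: "time_s": time; "joint_positions": joint angles; "joint_vel": joint speeds; "effort": joint torques, N m; "tcp_pos": TCP position; "ee_rot": TCP orientation; "force": force on the tool from outside, world axes, zero at the start; "moment": the same for the moment, N m; "gripper_width": finger opening in mm; "finger_force": force on a finger pad.
Only numpy, scipy, OpenCV 4.12 (cv2) and the standard library are available. Lean on these libraries where they do the work, as an engineer would, in place of code of your own. Each camera call takes 0.05 s, during which the arm holds its last target. There are 200 camera calls.

## Task

Put away the two cups and the ramekin standing in the middle of the table, like with like: the cups wholly inside the tray that already holds a cup, the ramekin wholly inside the tray that already holds a ramekin, all five pieces standing upright on the tray floor. Slide them in gently through the open side, without gripping, lifting or tipping them (the glaze chips: keep the push under 12 N), and without moving the two beakers.

Things in the scene. Friction and masses are not known exactly. Their poses are not given: they have to be found in the camera images.
- cup_1: straight-sided white ceramic cup without handle, 54 mm in diameter, 56 mm high, wall 4 mm, open at the top; origin at the centre of its underside, z up through it; starts in the middle of the table
- cup_2: straight-sided white ceramic cup without handle, 54 mm in diameter, 56 mm high, wall 4 mm, open at the top; origin at the centre of its underside, z up through it; just like the other one, starts in the middle of the table
- ramekin_1: low, wide white ceramic ramekin (baking dish), straight-sided, 78 mm in diameter, 34 mm high, wall 4 mm, open at the top; origin at the centre of its underside, z up through it; starts in the middle of the table
- cup_kept: straight-sided white ceramic cup without handle, 54 mm in diameter, 56 mm high, wall 4 mm, open at the top; origin at the centre of its underside, z up through it; the one already put away: it stands near the back of one of the trays, and marks it as the tray for cups
- ramekin_kept: low, wide white ceramic ramekin (baking dish), straight-sided, 78 mm in diameter, 34 mm high, wall 4 mm, open at the top; origin at the centre of its underside, z up through it; the one already put away: it stands near the back of the other tray, and marks it as the tray for ramekins
- tray_left: fixed wooden tray: three walls 45 mm high, 12 mm thick, and one open side (mouth) towards the table's middle; no sill, its floor is level with the table. Inside 280 mm wide, 160 mm deep. Origin on the floor, middle of the mouth; x points into the tray (back wall at x = 160 mm), y along the mouth (side walls at y = -140, +140 mm), z up; the tray on the robot's left
- tray_right: fixed wooden tray: three walls 45 mm high, 12 mm thick, and one open side (mouth) towards the table's middle; no sill, its floor is level with the table. Inside 280 mm wide, 160 mm deep. Origin on the floor, middle of the mouth; x points into the tray (back wall at x = 160 mm), y along the mouth (side walls at y = -140, +140 mm), z up; the tray on the robot's right
- beaker_1: clear plastic drinking beaker, 66 mm across the rim, 90 mm high, standing beyond the crockery, more to the left; origin at the centre of its underside
- beaker_2: another such beaker, 66 mm across, 90 mm high, standing beside it, more to the right; origin at the centre of its underside
- cork: wine cork standing on end among the crockery, 23 mm in diameter, 24 mm high, 12 g; litter, may be nudged; origin at the centre of its underside
- screw_cap: brass-coloured bottle cap among the crockery, 30 mm in diameter, 18 mm high, 12 g; litter, may be nudged; origin at the centre of its underside
Not all that is in view belongs to the job. What is shaped like the cup_kept but green or red is not meant.

How it is judged:
By the outcome, as a careful person would: the job done as asked, in the order asked, and still so for the second after the job is handed in, with the robot touching nothing.
It also fails if it takes over 61 s, if anything falls off the work surface, if the arm or the gripper's body presses on something with over 40 N, if the wrist force passes 120 N, or if a joint passes its speed limit or range.

## Working session

There is one attempt and no reset: what is moved stays moved. The work goes in short steps, Python scripts to look and compute and a shell command to move; the robot and the scene stay as the last step left them, time stands still between calls to the robot, and variables do not carry over. Pictures are saved under pics/ and viewed, at most 12 in all, crops included, and the job is handed in when it is done.

```bash
mkdir -p pics; cat > h.py <<'E'
import numpy as np,cv2
from rig import *
def ray(im,u,v):
    f=im["color"].shape[0]/2/np.tan(np.radians(im["fovy"])/2)
    d=np.array(im["rotation"])@np.array([(u-im["cx"])/f,(v-im["cy"])/f,1]);return np.array(im["origin"]),d
def at(im,u,v,z):
    o,d=ray(im,u,v);return (o+d*(z-o[2])/d[2])[:2].round(1)
def proj(im,p):
    f=im["color"].shape[0]/2/np.tan(np.radians(im["fovy"])/2)
    c=np.array(im["rotation"]).T@(np.array(p,float)-np.array(im["origin"]));return im["cx"]+f*c[0]/c[2],im["cy"]+f*c[1]/c[2]
def save(im,n,crop=None,s=1.5):
    c=im["color"][...,::-1]
    if crop: c=c[crop[1]:crop[3],crop[0]:crop[2]]
    cv2.imwrite(f"pics/{n}.png",cv2.resize(np.ascontiguousarray(c),None,fx=s,fy=s,interpolation=cv2.INTER_CUBIC))
E
python3 - <<'E'
from h import *
s=observe();print(s["time_s"],s["ee_rot"],s["gripper_width"])
for n in("top","side"):
    im=get_image(n);save(im,n+"0");print(n,im["fovy"],im["cx"],im["cy"],im["origin"],np.round(im["rotation"],3).tolist())
    for t,h in(("cup_1",56),("ramekin_1",34),("beaker_1",90),("cork",24),("screw_cap",18),("tray_left",45),("tray_right",45)):
        for d in search_frame(im,t):
            r=np.array(d["rect"])*[512,384,512,384];print(t,round(d["conf"],2),r.round(),at(im,(r[0]+r[2])/2,(r[1]+r[3])/2,h/2))
E
```

```text
0.0 [-1.00055070e-03  9.84566922e-01  1.75005602e-01 -1.21869760e-04] 85.27244265084475
top 51.70960531370091 257.7745899435147 192.49790612283226 [ 384.11936465  -47.79607231 1242.24529508] [0.056, -0.7, 0.709, -0.066]Traceback (most recent call last):
  File "<stdin>", line 7, in <module>
  File "h.py", line 7, in at
    o,d=ray(im,u,v);return (o+d*(z-o[2])/d[2])[:2].round(1)
        ~~~^^^^^^^^
  File "h.py", line 5, in ray
    d=np.array(im["rotation"])@np.array([(u-im["cx"])/f,(v-im["cy"])/f,1]);return np.array(im["origin"]),d
      ~~~~~~~~~~~~~~~~~~~~~~~~^~~~~~~~~~~~~~~~~~~~~~~~~~~~~~~~~~~~~~~~~~~~
ValueError: matmul: Input operand 1 has a mismatch in its core dimension 0, with gufunc signature (n?,k),(k,m?)->(n?,m?) (size 3 is different from 4)
```

```bash
sed -i 's/^from rig import \*/from rig import observe,get_image,sign_off,search_frame,trace\nfrom scipy.spatial.transform import Rotation as R\nrot=lambda im:R.from_quat(np.roll(im["rotation"],-1)).as_matrix()/; s/np.array(im\["rotation"\])/rot(im)/' h.py
python3 - <<'E'
from h import *
for n in("top","side"):
    im=get_image(n);save(im,n+"0");print(n,[k for k in im],im["fovy"],im["cx"],im["cy"],im["origin"],rot(im).round(3).tolist())
    for t,h in(("cup_1",56),("ramekin_1",34),("beaker_1",90),("cork",24),("screw_cap",18),("tray_left",45),("tray_right",45)):
        for d in search_frame(im,t):
            r=np.array(d["rect"])*[512,384,512,384];print(t,round(d["conf"],2),r.round(),at(im,(r[0]+r[2])/2,(r[1]+r[3])/2,h/2))
E
```

```text
top ['color', 'fovy', 'cx', 'cy', 'origin', 'rotation', 'shot'] 51.70960531370091 257.7745899435147 192.49790612283226 [ 384.11936465  -47.79607231 1242.24529508] [[-0.015, -0.985, 0.172], [-1.0, 0.013, -0.015], [0.013, -0.172, -0.985]]
cup_1 0.59 [225. 169. 240. 186.] [644.6  10.9]
cup_1 0.58 [230. 238. 248. 255.] [429.4  -7.2]
cup_1 0.5 [223. 193. 248. 220.] [553.6   3.8]
ramekin_1 0.56 [221. 196. 246. 222.] [547.1   9.3]
beaker_1 0.96 [254. 115. 273. 145.] [792.9 -88. ]
beaker_1 0.62 [203. 118. 230. 146.] [787.1  61.7]
cork 0.55 [244. 226. 251. 235.] [479.6 -33.5]
tray_left 0.86 [115. 168. 172. 270.] [517.5 286.5]
tray_right 0.88 [295. 151. 363. 256.] [ 558.3 -288.7]
side ['color', 'fovy', 'cx', 'cy', 'origin', 'rotation', 'shot'] 44.36997727001454 253.03834953861266 195.36408441837236 [112.79796698 472.76246558 903.49593734] [[-0.735, -0.518, 0.438], [-0.678, 0.569, -0.465], [-0.009, -0.639, -0.769]]
cup_1 0.78 [289. 233. 314. 269.] [424.8 -11.1]
cup_1 0.76 [211. 185. 233. 220.] [650.9  10.4]
ramekin_1 0.88 [239. 211. 271. 246.] [547.3   7. ]
beaker_1 0.79 [153. 158. 184. 200.] [788.2  54.3]
beaker_1 0.6 [197. 129. 225. 166.] [790.4 -90.5]
cork 0.23 [239. 212. 274. 244.] [546.6   1.6]
tray_left 0.93 [ 89. 241. 256. 382.] [527.6 273.6]
tray_right 0.57 [258. 113. 394. 212.] [ 549.8 -268. ]
```

View pics/top0.png

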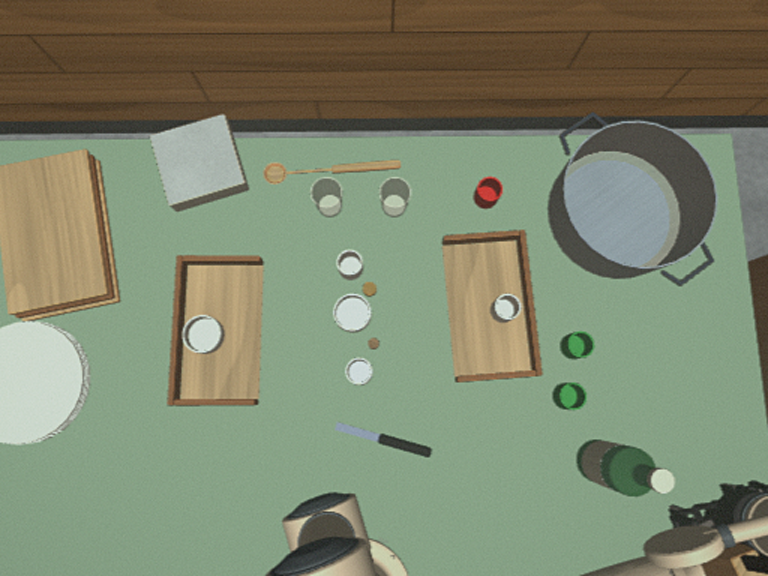

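View pics/side0.png

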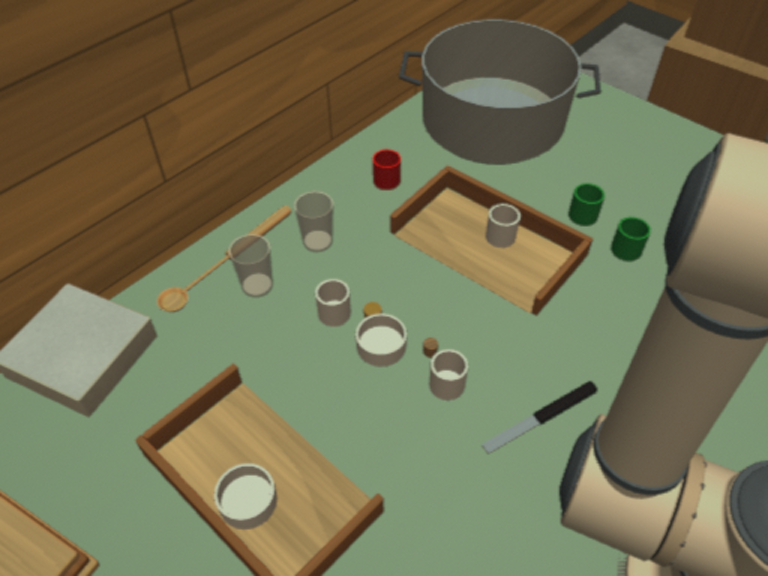

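The top view shows three white pieces mid-table, at (349,263), (352,313) and (359,371) in the enlarged picture. The right tray, about (495,305), holds a white cup. The left tray, about (215,330), holds the ramekin. The green and red cups at the right are look-alikes, the cap is at (369,289) and the cork at (374,343). Next I measure the trays and the small things.

```bash
python3 - <<'E'
from h import *
im=get_image("top");s=get_image("side")
def P(l,pts,z,im=im):
    for p in pts: print(l,p,at(im,p[0]/1.5,p[1]/1.5,z))
P("R rim mouthfar/backfar/backnear/mouthnear",[(444,240),(524,233),(540,374),(457,380)],45)
P("L rim",[(262,260),(180,260),(171,403),(258,402)],45)
P("side L rim: mouthfar,mouthnear",[(237,368),(381,500)],45,s)
P("side R rim: far mouth, near mouth, backfar, backnear",[(392,220),(537,300),(449,172),(590,242)],45,s)
P("cap",[(369,289)],18);P("cap s",[(372,309)],16,s);P("cork",[(374,343)],24);P("cork s",[(430,346)],12,s)
P("rim of cups, ram (top)",[(349,257),(359,365),(507,301)],56);P("ram",[(352,307),(203,328)],34)
P("s kept cup rim, cup1 rim, cup2 rim",[(503,213),(333,289),(449,361)],56,s);P("s ram rims",[(381,331),(245,484)],34,s)
# rim circle from bright mask
hs=cv2.cvtColor(im["color"],cv2.COLOR_RGB2HSV)
E
```

```text
R rim mouthfar/backfar/backnear/mouthnear (444, 240) [ 694.2 -186.8]
R rim mouthfar/backfar/backnear/mouthnear (524, 233) [ 707.3 -354.3]
R rim mouthfar/backfar/backnear/mouthnear (540, 374) [ 415.8 -370.5]
R rim mouthfar/backfar/backnear/mouthnear (457, 380) [ 406.4 -203.7]
L rim (262, 260) [656.2 189.4]
L rim (180, 260) [658.3 357.3]
L rim (171, 403) [369.9 362.1]
L rim (258, 402) [369.3 191.2]
side L rim: mouthfar,mouthnear (237, 368) [658.7 197.6]
side L rim: mouthfar,mouthnear (381, 500) [368.3 203.8]
side R rim: far mouth, near mouth, backfar, backnear (392, 220) [ 696.6 -181.2]
side R rim: far mouth, near mouth, backfar, backnear (537, 300) [ 409.6 -201.4]
side R rim: far mouth, near mouth, backfar, backnear (449, 172) [ 703.  -344.9]
side R rim: far mouth, near mouth, backfar, backnear (590, 242) [ 415.9 -365. ]
cap (369, 289) [597.6 -29.6]
cap s (372, 309) [604.3 -31.1]
cork (374, 343) [484.2 -38.9]
cork s (430, 346) [490.5 -40.4]
rim of cups, ram (top) (349, 257) [657.9  10. ]
rim of cups, ram (top) (359, 365) [438.4  -8.9]
rim of cups, ram (top) (507, 301) [ 562.7 -309.2]
ram (352, 307) [557.8   5.4]
ram (203, 328) [518.7 308.2]
s kept cup rim, cup1 rim, cup2 rim (503, 213) [ 559.3 -313.6]
s kept cup rim, cup1 rim, cup2 rim (333, 289) [654.7   3.5]
s kept cup rim, cup1 rim, cup2 rim (449, 361) [434.6 -13.3]
s ram rims (381, 331) [554.7   1.2]
s ram rims (245, 484) [517.7 304.5]
```

```bash
python3 -m inch '[[[25,40,0],[0,0,0.12],0],[[25,40,0],[0,0,0.12],0],[[20,40,-10],[0,0,0.12],0],[[20,40,-10],[0,0,0.12],0],[[20,40,-10],[0,0,0.12],0],[[20,40,-10],[0,0,0.12],0],[[20,40,-10],[0,0,0.12],0],[[20,40,-10],[0,0,0.12],0],[[20,40,-10],[0,0,0.12],0],[[10,40,-10],[0,0,0.12],0],[[10,40,-10],[0,0,0],0],[[0,0,0],[0,0,0],0]]'; python3 -c "
from h import *
s=observe();print(s['tcp_pos'],s['ee_rot'],s['gripper_width'],R.from_quat(np.roll(s['ee_rot'],-1)).as_matrix().round(3),s['time_s'])"
```

```text
time_s: 2.0
tcp_pos: [398.8, -153.7, 319.5]
ee_rot: [-0.002, 0.711, 0.703, 0.001]
force: [-0.3, 0.1, -0.7]
gripper_width: 42.5
finger_force: 0.0
[ 398.7912449  -153.7433613   319.50092772] [-0.00195585  0.71097746  0.70321128  0.0010582 ] 42.50005977196068 [[ 0.011  1.    -0.001]
 [ 1.    -0.011  0.004]
 [ 0.004 -0.001 -1.   ]] 2.0
```

```bash
python3 -m inch '[[[28,26,0],[0,0,0],0.2],[[28,26,0],[0,0,0],0.2],[[28,26,0],[0,0,0],0.2],[[28,26,0],[0,0,0],0.2],[[28,26,0],[0,0,0],0.2],[[28,26,0],[0,0,0],0.2],[[28,26,0],[0,0,0],0.2],[[28,26,0],[0,0,0],0.2],[[31,22,0],[0,0,0],0.2],[[0,0,-30],[0,0,0],0.2],[[0,0,-30],[0,0,0],0.2],[[0,0,0],[0,0,0],0.2]]'
python3 - <<'E'
from h import *
save(get_image("side"),"s1",(130,90,430,315),2.5)
E
```

```text
time_s: 3.0
tcp_pos: [652.1, 70.6, 253.0]
ee_rot: [-0.004, 0.714, 0.7, -0.005]
force: [-1.0, -0.2, -2.5]
gripper_width: 33.7
finger_force: 0.0
```

View pics/s1.png

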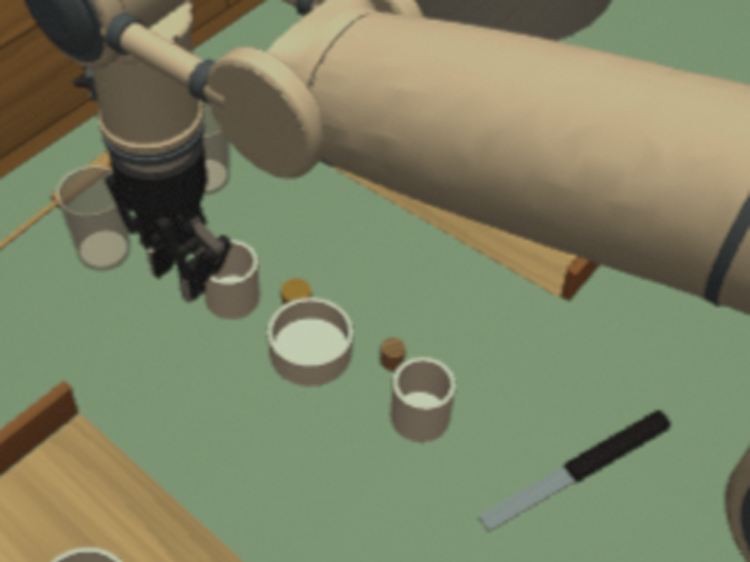

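The gripper hangs near (190,230), on the left-tray side of cup_1 at (232,280), and clear of the beaker at (98,220).

```bash
python3 -m inch '[[[2,6,0],[0,0,0],0.2],[[0,0,-20],[0,0,0],0.2],[[0,0,-20],[0,0,0],0.2],[[0,0,-15],[0,0,0],0.2],[[0,0,-10],[0,0,0],0.2],[[0,0,-5],[0,0,0],0.2],[[0,0,0],[0,0,0],0.2],[[0,-8,0],[0,0,0],0.2],[[0,-8,0],[0,0,0],0.2],[[0,0,0],[0,0,0],0.2]]'
python3 - <<'E'
from h import *
save(get_image("side"),"s2",(130,90,330,240),4)
E
```

```text
time_s: 3.88
tcp_pos: [655.3, 58.7, 193.1]
ee_rot: [0.001, 0.714, 0.7, 0.001]
force: [0.0, -0.7, 0.2]
gripper_width: 34.0
finger_force: 0.0
```

View pics/s2.png

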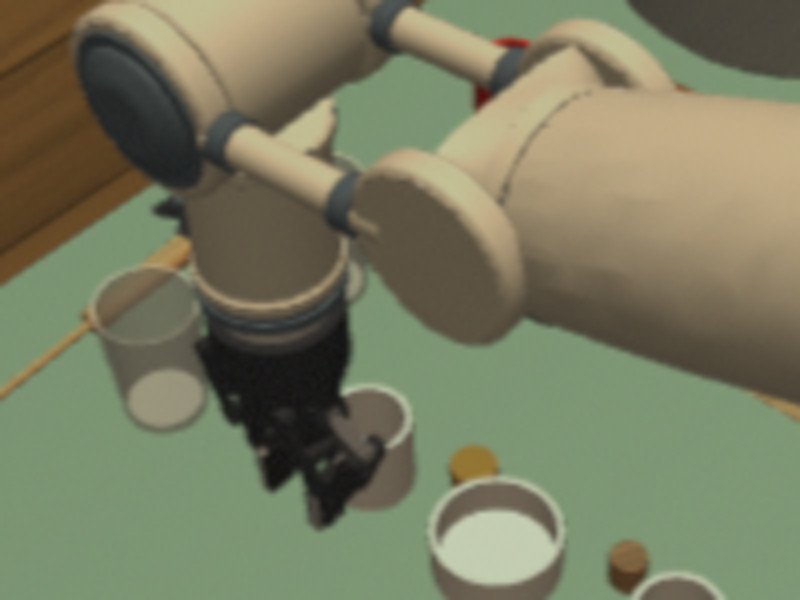

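The fingers, around (320,480), stand behind cup_1 at (375,450), with the beaker clear at (150,350). I lower a little and start the push.

```bash
python3 -m inch '[[[0,0,-6],[0,0,0],0.2],[[0,0,-5],[0,0,0],0.2],[[0,-3,0],[0,0,0],0.2],[[0,-3,0],[0,0,0],0.2],[[0,-3,0],[0,0,0],0.2],[[0,-3,0],[0,0,0],0.2],[[0,-3,0],[0,0,0],0.2],[[0,-3,0],[0,0,0],0.2],[[0,-3,0],[0,0,0],0.2],[[0,-3,0],[0,0,0],0.2],[[0,-3,0],[0,0,0],0.2],[[0,-4,0],[0,0,0],0.2]]'
python3 -m inch '[[[0,-5,0],[0,0,0],0.2],[[0,-6,0],[0,0,0],0.2],[[0,-7,0],[0,0,0],0.2],[[-1,-7,0],[0,0,0],0.2],[[-1,-7,0],[0,0,0],0.2],[[-1,-7,0],[0,0,0],0.2],[[-1,-7,0],[0,0,0],0.2],[[-1,-7,0],[0,0,0],0.2],[[-1,-7,0],[0,0,0],0.2],[[-1,-7,0],[0,0,0],0.2],[[-1,-7,0],[0,0,0],0.2],[[-1,-7,0],[0,0,0],0.2]]'
python3 - <<'E'
from h import *
im=get_image("top");save(im,"t3",(180,90,380,240),4)
E
```

```text
time_s: 4.93
tcp_pos: [654.9, 29.5, 180.5]
ee_rot: [-0.0, 0.714, 0.7, 0.0]
force: [-0.6, 0.3, 1.0]
gripper_width: 34.0
finger_force: 0.2
time_s: 5.93
tcp_pos: [645.7, -52.1, 180.4]
ee_rot: [-0.0, 0.714, 0.7, -0.0]
force: [0.8, 0.9, 0.0]
gripper_width: 33.9
finger_force: 0.2
```

View pics/t3.png

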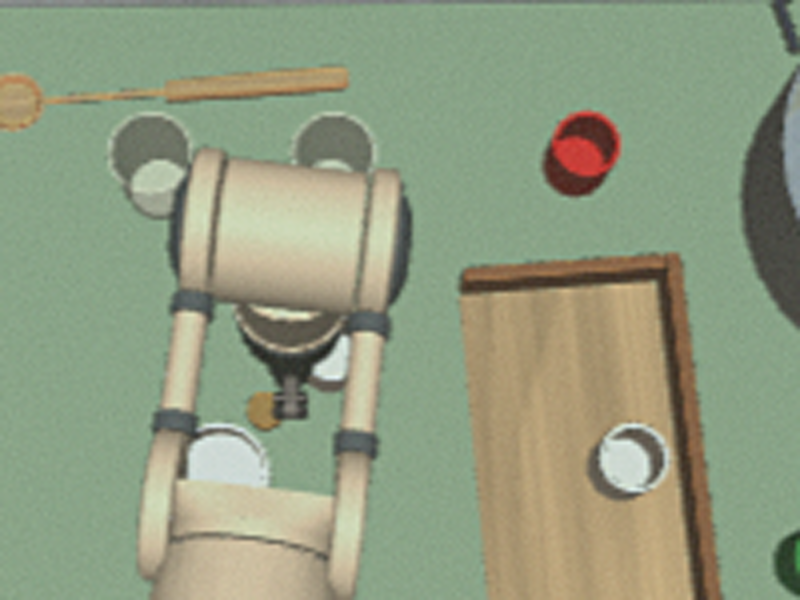

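Cup_1's rim shows at (335,360), just ahead of the fingers and moving with them. I continue into the tray.

```bash
python3 -m inch '[[[-1,-7,0],[0,0,0],0.2],[[-1,-7,0],[0,0,0],0.2],[[-1,-7,0],[0,0,0],0.2],[[-1,-7,0],[0,0,0],0.2],[[-1,-7,0],[0,0,0],0.2],[[-1,-7,0],[0,0,0],0.2],[[-1,-7,0],[0,0,0],0.2],[[-1,-7,0],[0,0,0],0.2],[[-1,-7,0],[0,0,0],0.2],[[-1,-7,0],[0,0,0],0.2],[[0,-7,0],[0,0,0],0.2],[[0,-7,0],[0,0,0],0.2]]'
python3 -m inch '[[[0,-7,0],[0,0,0],0.2],[[0,-7,0],[0,0,0],0.2],[[0,-7,0],[0,0,0],0.2],[[0,-7,0],[0,0,0],0.2],[[0,-7,0],[0,0,0],0.2],[[0,-7,0],[0,0,0],0.2],[[0,-7,0],[0,0,0],0.2],[[0,-7,0],[0,0,0],0.2],[[0,-7,0],[0,0,0],0.2],[[0,-6,0],[0,0,0],0.2],[[0,-5,0],[0,0,0],0.2],[[0,-4,0],[0,0,0],0.2]]'
python3 -m inch '[[[0,-2,0],[0,0,0],0.2],[[0,-1,0],[0,0,0],0.2],[[0,0,0],[0,0,0],0.2],[[0,2,0],[0,0,0],0.2],[[0,6,0],[0,0,0],0.2],[[0,15,0],[0,0,0],0.2],[[0,20,0],[0,0,0],0.2],[[0,20,10],[0,0,0],0.2],[[0,10,30],[0,0,0],0.2],[[0,0,35],[0,0,0],0.2],[[0,0,35],[0,0,0],0.2],[[0,0,10],[0,0,0],0.2]]'
python3 - <<'E'
from h import *
for n in("top","side"):
    im=get_image(n);save(im,n+"4")
    for d in search_frame(im,"cup_1"):
        r=np.array(d["rect"])*[512,384,512,384];print(n,round(d["conf"],2),(r*1.5).round(),at(im,(r[0]+r[2])/2,(r[1]+r[3])/2,28))
E
```

```text
time_s: 6.98
tcp_pos: [635.8, -136.2, 180.4]
ee_rot: [-0.0, 0.714, 0.7, -0.0]
force: [-0.3, 0.2, 0.9]
gripper_width: 34.5
finger_force: 0.2
time_s: 7.98
tcp_pos: [635.8, -214.1, 180.4]
ee_rot: [0.0, 0.714, 0.7, -0.0]
force: [-0.2, 1.1, 0.0]
gripper_width: 33.9
finger_force: 0.2
time_s: 8.98
tcp_pos: [636.4, -141.6, 308.1]
ee_rot: [0.004, 0.713, 0.701, 0.003]
force: [0.5, -0.0, 1.3]
gripper_width: 34.1
finger_force: 0.0
top 0.52 [474. 260. 488. 286.] [ 626.3 -264. ]
top 0.43 [345. 352. 364. 382.] [436.3   1. ]
side 0.93 [427. 353. 475. 401.] [425.2  -9.3]
side 0.73 [428. 197. 461. 248.] [ 635.4 -251.7]
```

View pics/side4.png

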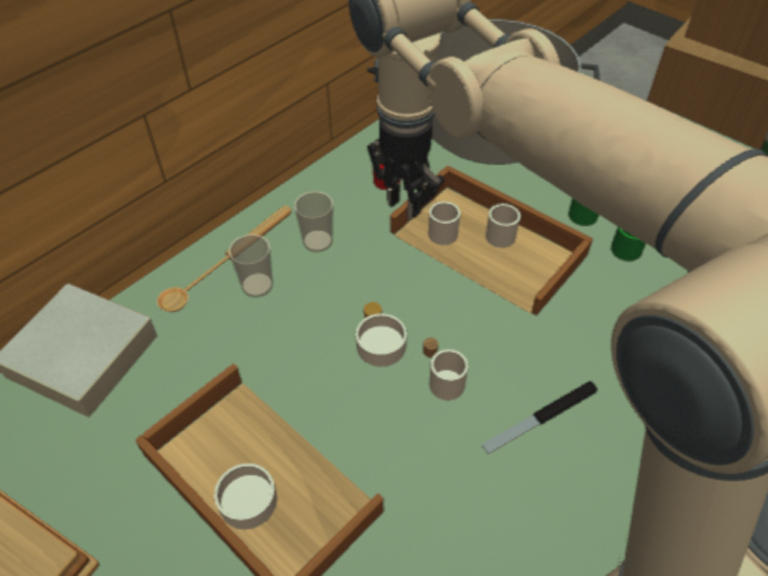

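Cup_1 stands in the right tray at (444,222), clear of the kept cup at (503,225), and nothing else has moved. Next is cup_2 at (449,374).

```bash
python3 -m inch '[[[-25,25,0],[0,0,0],0.2],[[-25,25,0],[0,0,0],0.2],[[-25,25,0],[0,0,0],0.2],[[-25,25,0],[0,0,0],0.2],[[-25,25,0],[0,0,0],0.2],[[-25,25,0],[0,0,0],0.2],[[-25,25,0],[0,0,0],0.2],[[-25,25,0],[0,0,0],0.2],[[0,0,-30],[0,0,0],0.2],[[0,0,-30],[0,0,0],0.2],[[0,0,0],[0,0,0],0.2],[[0,0,0],[0,0,0],0.2]]'
python3 - <<'E'
from h import *
im=get_image("side");save(im,"s5",(200,150,400,300),4)
E
```

```text
time_s: 10.18
tcp_pos: [434.6, 56.7, 237.1]
ee_rot: [-0.002, 0.714, 0.7, -0.003]
force: [-0.1, -1.1, 1.1]
gripper_width: 34.1
finger_force: 0.0
```

View pics/s5.png

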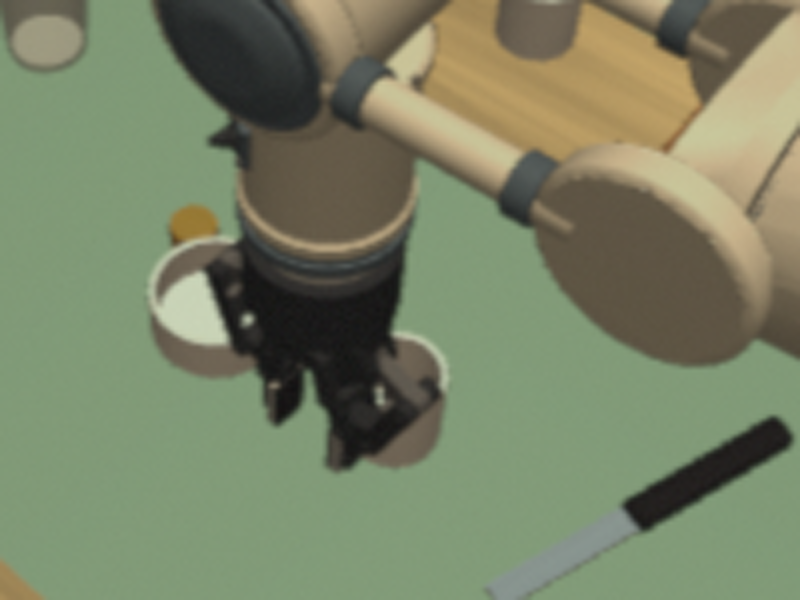

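The fingers, around (310,430), are behind cup_2 at (400,400) with space to spare. I lower and push.

```bash
python3 -m inch '[[[0,0,-20],[0,0,0],0.2],[[0,0,-18],[0,0,0],0.2],[[0,0,-12],[0,0,0],0.2],[[0,0,-6],[0,0,0],0.2],[[0,0,0],[0,0,0],0.2],[[0,-8,0],[0,0,0],0.2],[[0,-8,0],[0,0,0],0.2],[[0,-4,0],[0,0,0],0.2],[[0,-3,0],[0,0,0],0.2],[[0,-3,0],[0,0,0],0.2],[[0,-3,0],[0,0,0],0.2],[[0,-3,0],[0,0,0],0.2]]'
python3 -m inch '[[[0,-3,0],[0,0,0],0.2],[[0,-3,0],[0,0,0],0.2],[[0,-3,0],[0,0,0],0.2],[[0,-3,0],[0,0,0],0.2],[[0,-4,0],[0,0,0],0.2],[[0,-5,0],[0,0,0],0.2],[[0,-6,0],[0,0,0],0.2],[[0,-7,0],[0,0,0],0.2],[[0,-7,0],[0,0,0],0.2],[[0,-7,0],[0,0,0],0.2],[[0,-7,0],[0,0,0],0.2],[[0,-7,0],[0,0,0],0.2]]'
python3 -m inch '[[[0,-7,0],[0,0,0],0.2],[[1,-7,0],[0,0,0],0.2],[[2,-7,0],[0,0,0],0.2],[[2,-7,0],[0,0,0],0.2],[[2,-7,0],[0,0,0],0.2],[[2,-7,0],[0,0,0],0.2],[[2,-7,0],[0,0,0],0.2],[[2,-7,0],[0,0,0],0.2],[[2,-7,0],[0,0,0],0.2],[[2,-7,0],[0,0,0],0.2],[[2,-7,0],[0,0,0],0.2],[[2,-7,0],[0,0,0],0.2]]'
python3 - <<'E'
from h import *
im=get_image("side");save(im,"s6",(200,80,400,280),3)
E
```

```text
time_s: 11.23
tcp_pos: [435.9, 24.3, 184.6]
ee_rot: [-0.0, 0.714, 0.7, 0.0]
force: [0.2, 0.4, 0.4]
gripper_width: 34.6
finger_force: 0.4
time_s: 12.23
tcp_pos: [435.8, -38.3, 184.3]
ee_rot: [-0.0, 0.714, 0.7, -0.0]
force: [-0.3, 0.0, 0.3]
gripper_width: 33.9
finger_force: 0.5
time_s: 13.23
tcp_pos: [457.1, -122.1, 184.4]
ee_rot: [-0.0, 0.714, 0.7, 0.0]
force: [-0.3, 1.5, -0.1]
gripper_width: 34.1
finger_force: 0.5
```

View pics/s6.png

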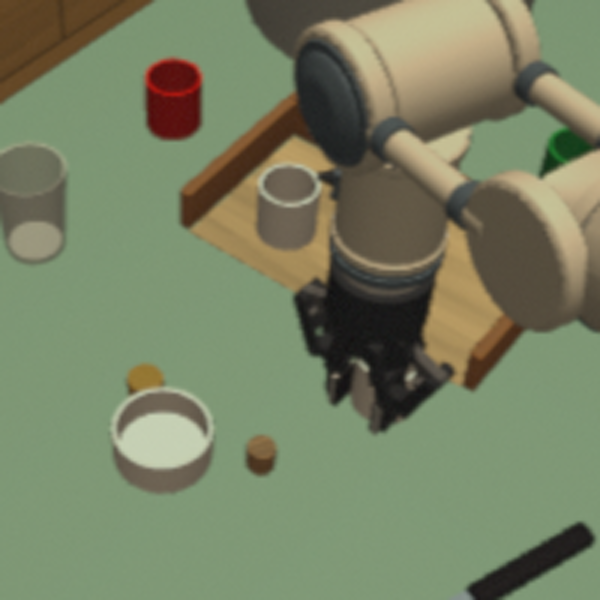

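Cup_2 sits between the fingers at (365,390), heading for the mouth. The cork at (261,455) and the ramekin are untouched.

```bash
python3 -m inch '[[[2,-7,0],[0,0,0],0.2],[[2,-7,0],[0,0,0],0.2],[[2,-7,0],[0,0,0],0.2],[[2,-7,0],[0,0,0],0.2],[[2,-7,0],[0,0,0],0.2],[[2,-7,0],[0,0,0],0.2],[[2,-7,0],[0,0,0],0.2],[[2,-7,0],[0,0,0],0.2],[[2,-7,0],[0,0,0],0.2],[[2,-7,0],[0,0,0],0.2],[[2,-7,0],[0,0,0],0.2],[[1,-7,0],[0,0,0],0.2]]'
python3 -m inch '[[[0,-6,0],[0,0,0],0.2],[[0,-5,0],[0,0,0],0.2],[[0,-4,0],[0,0,0],0.2],[[0,-3,0],[0,0,0],0.2],[[0,-2,0],[0,0,0],0.2],[[0,-1,0],[0,0,0],0.2],[[0,0,0],[0,0,0],0.2],[[0,2,0],[0,0,0],0.2],[[0,6,0],[0,0,0],0.2],[[0,15,0],[0,0,0],0.2],[[0,20,0],[0,0,0],0.2],[[0,20,10],[0,0,0],0.2]]'
python3 -m inch '[[[0,10,30],[0,0,0],0],[[0,0,35],[0,0,0],0],[[0,0,35],[0,0,0],0],[[0,0,10],[0,0,0],0],[[0,0,0],[0,0,0],0]]'
python3 - <<'E'
from h import *
for n in("top","side"):
    im=get_image(n);save(im,n+"7")
    for t,h in (("cup_1",28),("ramekin_1",17)):
      for d in search_frame(im,t):
        r=np.array(d["rect"])*[512,384,512,384];print(n,t,round(d["conf"],2),(r*1.5).round(),at(im,(r[0]+r[2])/2,(r[1]+r[3])/2,h))
E
```

```text
time_s: 14.28
tcp_pos: [480.1, -206.1, 184.4]
ee_rot: [0.0, 0.714, 0.7, 0.0]
force: [0.6, 1.0, -0.5]
gripper_width: 34.3
finger_force: 0.5
time_s: 15.28
tcp_pos: [479.0, -162.2, 192.4]
ee_rot: [-0.002, 0.714, 0.7, -0.001]
force: [-0.6, -0.7, -0.9]
gripper_width: 34.0
finger_force: 0.0
time_s: 15.7
tcp_pos: [480.5, -153.0, 309.1]
ee_rot: [0.004, 0.714, 0.701, 0.002]
force: [0.3, -0.1, -0.1]
gripper_width: 42.6
finger_force: 0.0
top cup_1 0.67 [457. 263. 488. 286.] [ 623.5 -245.5]
top ramekin_1 0.67 [335. 293. 368. 333.] [547.7   7.7]
side cup_1 0.97 [507. 243. 543. 288.] [ 472.4 -262.8]
side cup_1 0.72 [367. 298. 386. 311.] [597.9 -35.7]
side cup_1 0.64 [429. 201. 459. 247.] [ 633.7 -247. ]
side ramekin_1 0.71 [357. 322. 410. 369.] [541.8   9.5]
```

View pics/side7.png

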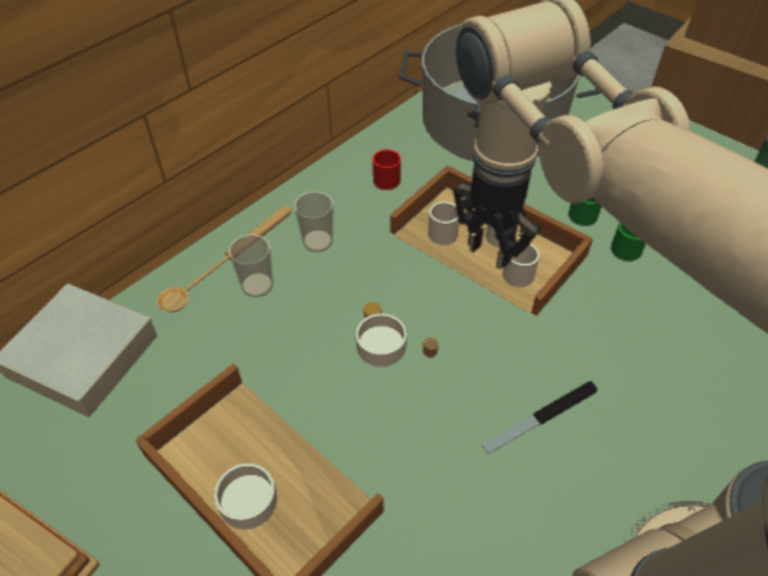

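Both cups stand in the right tray at (444,222) and (521,265). The ramekin at (381,340) is untouched, with the cap at (372,309) and the cork at (430,346) beside it. I go to the ramekin's right-tray side.

```bash
python3 -m inch '[[[23,25,0],[0,0,0],0.15],[[23,25,0],[0,0,0],0.15],[[24,25,0],[0,0,0],0.15],[[0,0,-20],[0,0,0],0.15],[[0,0,-30],[0,0,0],0.15],[[0,0,-30],[0,0,0],0.15],[[0,0,-20],[0,0,0],0.15],[[0,0,-10],[0,0,0],0.15],[[0,0,-5],[0,0,0],0.15],[[0,0,0],[0,0,0],0.15],[[0,0,0],[0,0,0],0.15]]'
```

```text
time_s: 16.92
tcp_pos: [550.2, -78.6, 190.4]
ee_rot: [0.001, 0.714, 0.7, 0.0]
force: [0.4, 0.3, 0.4]
gripper_width: 36.1
finger_force: 0.0
```

```bash
python3 -m inch '[[[0,0,-6],[0,0,0],0.15],[[0,8,-2],[0,0,0],0.15],[[0,8,0],[0,0,0],0.15],[[0,4,0],[0,0,0],0.15],[[0,3,0],[0,0,0],0.15],[[0,3,0],[0,0,0],0.15],[[0,3,0],[0,0,0],0.15],[[0,3,0],[0,0,0],0.15],[[0,3,0],[0,0,0],0.15],[[0,3,0],[0,0,0],0.15],[[0,3,0],[0,0,0],0.15],[[0,3,0],[0,0,0],0.15]]'
python3 -m inch '[[[0,3,0],[0,0,0],0.15],[[0,3,0],[0,0,0],0.15],[[0,4,0],[0,0,0],0.15],[[0,5,0],[0,0,0],0.15],[[0,6,0],[0,0,0],0.15],[[0,7,0],[0,0,0],0.15],[[0,7,0],[0,0,0],0.15],[[1,7,0],[0,0,0],0.15],[[1,7,0],[0,0,0],0.15],[[1,7,0],[0,0,0],0.15],[[1,7,0],[0,0,0],0.15],[[1,7,0],[0,0,0],0.15]]'
python3 - <<'E'
from h import *
im=get_image("side");save(im,"s8",(130,130,380,330),3)
E
```

```text
time_s: 17.92
tcp_pos: [549.9, -34.4, 181.4]
ee_rot: [0.0, 0.714, 0.7, -0.0]
force: [-1.1, -1.7, -0.3]
gripper_width: 35.9
finger_force: 0.6
time_s: 18.92
tcp_pos: [555.0, 36.3, 181.4]
ee_rot: [-0.0, 0.714, 0.7, -0.0]
force: [-0.7, -1.4, 1.0]
gripper_width: 36.2
finger_force: 0.6
```

View pics/s8.png

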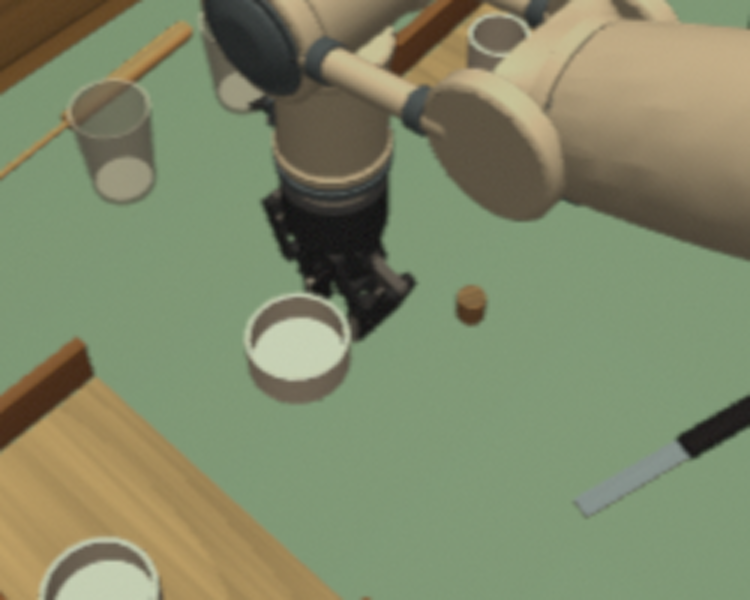

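The ramekin at (298,345) is sliding ahead of the fingers, centred between them, towards the left tray. I continue, bearing slightly to +x to clear the kept ramekin.

```bash
python3 -m inch '[[[2,7,0],[0,0,0],0.15],[[2,7,0],[0,0,0],0.15],[[2,7,0],[0,0,0],0.15],[[2,7,0],[0,0,0],0.15],[[2,7,0],[0,0,0],0.15],[[2,7,0],[0,0,0],0.15],[[2,7,0],[0,0,0],0.15],[[2,7,0],[0,0,0],0.15],[[2,7,0],[0,0,0],0.15],[[2,7,0],[0,0,0],0.15],[[2,7,0],[0,0,0],0.15],[[2,7,0],[0,0,0],0.15]]'
python3 -m inch '[[[2,7,0],[0,0,0],0.15],[[2,7,0],[0,0,0],0.15],[[2,7,0],[0,0,0],0.15],[[2,7,0],[0,0,0],0.15],[[2,7,0],[0,0,0],0.15],[[1,6,0],[0,0,0],0.15],[[1,5,0],[0,0,0],0.15],[[0,3,0],[0,0,0],0.15],[[0,1,0],[0,0,0],0.15],[[0,0,0],[0,0,0],0.15]]'
python3 - <<'E'
from h import *
for n in("top","side"):
    im=get_image(n);save(im,n+"9")
    for d in search_frame(im,"ramekin_1"):
        r=np.array(d["rect"])*[512,384,512,384];print(n,round(d["conf"],2),(r*1.5).round(),at(im,(r[0]+r[2])/2,(r[1]+r[3])/2,17))
E
```

```text
time_s: 19.97
tcp_pos: [579.0, 120.3, 181.4]
ee_rot: [-0.0, 0.714, 0.7, -0.0]
force: [-0.4, -0.9, -0.2]
gripper_width: 36.5
finger_force: 0.6
time_s: 20.8
tcp_pos: [590.8, 169.9, 181.4]
ee_rot: [-0.0, 0.714, 0.7, 0.0]
force: [-0.2, 0.1, 0.1]
gripper_width: 36.3
finger_force: 0.0
top 0.74 [226. 291. 257. 316.] [570.  235.4]
side 0.7 [235. 387. 289. 442.] [589.2 215.5]
```

View pics/side9.png

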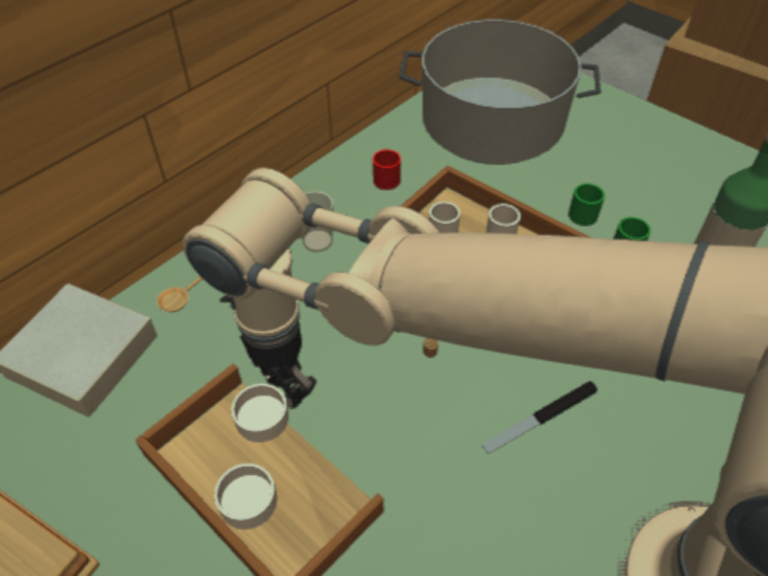

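The ramekin at (260,412) straddles the mouth at about y=216. It needs about 36 mm more, then I back off.

```bash
python3 -m inch '[[[0,3,0],[0,0,0],0.15],[[0,4,0],[0,0,0],0.15],[[0,5,0],[0,0,0],0.15],[[0,6,0],[0,0,0],0.15],[[0,6,0],[0,0,0],0.15],[[0,6,0],[0,0,0],0.15],[[0,4,0],[0,0,0],0.15],[[0,3,0],[0,0,0],0.15],[[0,1,0],[0,0,0],0.15],[[0,0,0],[0,0,0],0.15]]'
python3 -m inch '[[[0,-2,0],[0,0,0],0.15],[[0,-6,0],[0,0,0],0.15],[[0,-15,0],[0,0,0],0.15],[[0,-20,0],[0,0,0],0.15],[[0,-20,0],[0,0,0],0.15],[[0,-15,20],[0,0,0],0.15],[[0,0,35],[0,0,0],0.15],[[0,0,35],[0,0,0],0.15],[[-25,-25,20],[0,0,0],0.15],[[-25,-25,0],[0,0,0],0.15],[[-25,-20,0],[0,0,0],0.15],[[0,0,0],[0,0,0],0.15]]'
python3 - <<'E'
from h import *
for n in("top","side"):
    im=get_image(n);save(im,n+"10")
    for t,h in (("cup_1",28),("ramekin_1",17),("beaker_1",45)):
      for d in search_frame(im,t):
        r=np.array(d["rect"])*[512,384,512,384];print(n,t,round(d["conf"],2),(r*1.5).round(),at(im,(r[0]+r[2])/2,(r[1]+r[3])/2,h))
E
python3 -c "
import cv2,numpy as np
a=cv2.imread('pics/side10.png');b=cv2.imread('pics/top10.png')
cv2.imwrite('pics/both.png',np.vstack([cv2.resize(a[150:576,100:650],(550,426))[:300],b[140:440,100:650]]))"
```

```text
time_s: 21.83
tcp_pos: [590.8, 208.0, 181.4]
ee_rot: [-0.0, 0.714, 0.701, 0.0]
force: [0.3, -0.9, 0.3]
gripper_width: 36.3
finger_force: 0.0
time_s: 22.83
tcp_pos: [512.7, 55.8, 291.2]
ee_rot: [0.0, 0.715, 0.699, -0.001]
force: [0.1, -0.3, -0.6]
gripper_width: 36.3
finger_force: 0.0
top cup_1 0.65 [466. 331. 495. 359.] [ 477.2 -255.8]
top cup_1 0.62 [459. 260. 481. 285.] [ 628.2 -241.1]
top cup_1 0.36 [169. 256. 262. 407.] [511.8 284.3]
top cup_1 0.25 [366. 282. 374. 296.] [595.5 -31.3]
top ramekin_1 0.92 [210. 275. 245. 312.] [592.9 265.6]
top beaker_1 0.89 [308. 182. 341. 214.] [788.   61.9]
top beaker_1 0.65 [379. 173. 411. 218.] [791.4 -86.9]
side cup_1 0.49 [508. 280. 530. 288.] [ 455.7 -222.4]
side ramekin_1 0.57 [214. 407. 268. 462.] [585.8 257.4]
side beaker_1 0.67 [294. 190. 334. 252.] [795.4 -89.1]
side beaker_1 0.58 [229. 231. 277. 303.] [791.6  52.5]
```

View pics/top10.png

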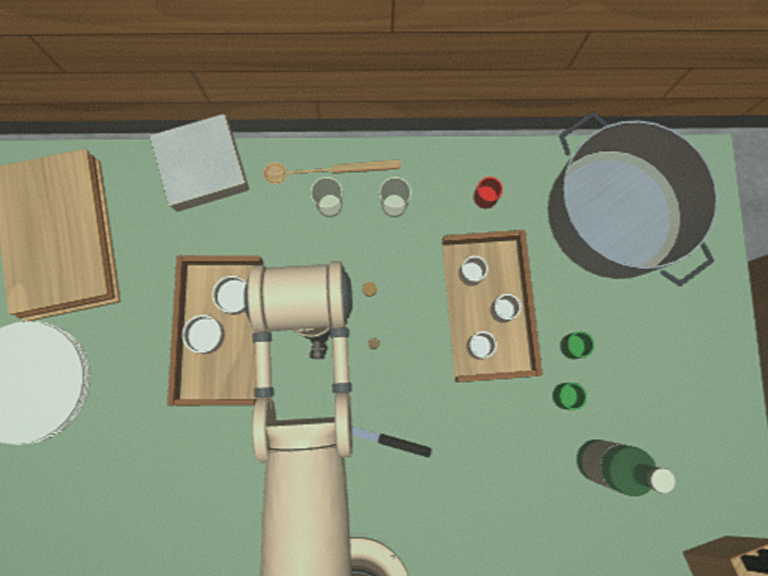

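The right tray holds the three cups, at (473,270), (507,307) and (482,345), all well past the mouth. The left tray holds both ramekins, at (231,295) and (203,334), and the beakers haven't moved.

```bash
python3 -m inch '[[[0,0,0],[0,0,0],0.15],[[0,0,0],[0,0,0],0.15],[[0,0,0],[0,0,0],0.15]]'; python3 -c "from rig import sign_off;print(sign_off())"
```

```text
time_s: 23.48
tcp_pos: [516.0, 59.8, 291.2]
ee_rot: [-0.0, 0.714, 0.701, -0.0]
force: [-0.2, 0.4, -0.2]
gripper_width: 36.3
finger_force: 0.0
the job is handed in; nothing more can be done
None
```

Job handed in at 23.5 s: both cups are in the right tray and the ramekin is in the left, upright and fully inside in the last pictures; the beakers haven't moved, and the force readings I took while pushing stayed under 2 N.

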